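# Press a label holder home in the hardware shelf's ticket channel

## Task

Lift the cover off the slotted block and set it down upright on the bench, clear of the block. Take out the wide label holder, push it down behind the lip of the little shelf in the one empty place, over that place's clamp screw, with its card facing out like the two beside it, until it is fully home against the spring strip. Finish while still gripping it and pressing it home, so that I can tighten the screw, and do not ram it or disturb the other things.

Things in the scene. Friction and masses are not known exactly. Their poses are not given: they have to be found in the camera images.
- cover: Oak cover, an upside-down box 104 x 104 x 75 mm high (4 mm walls) with a brass knob on top, about 160 g. Starts over the block, its rim loose on the 14 mm plinth, 3 mm clearance round the block, hiding both holders: lift 75 mm or more straight up to clear them. Origin: centre of the rim plane (underside), z up, sides along x and y. Roof 75 mm, knob top 99 mm above the origin.
- cover_knob (a point): Grip point of the cover's knob, on its axis, 90 mm above the cover's origin. The knob's head is a disc 26 mm across and 18 mm high (81 to 99 mm above the cover's origin) on a 14 mm neck.
- block: Oak block fixed to the bench: plinth 124 x 124 x 14 mm, on it a block 90 x 90 mm, its top 36 mm above the bench, with two slots along its y axis at x = -26 and +26 mm (8 mm wide, 66 mm long, floor 18 mm above the bench). One slot holds the wide holder, the other the narrow one; which is where changes. Origin: centre of its underside, on the bench.
- holder: Wide label holder, aluminium, 80 g: card frame 8 mm thick (x), 70 mm wide (y), from 20 to 60 mm above the origin, white card on its -x face; below it a tongue 5 mm thick, 62 mm wide, 20 mm long, its last 3 mm thinned to 3 mm. Origin: centre of the tongue's lower edge, z up. Starts upright in a block slot, card to the robot, lower edge 18 mm, top edge 78 mm above the bench.
- holder_front (a point): Middle of the card on the wide holder's front face, 4 mm out along its -x, 40 mm above its origin.
- narrow: The narrow label holder, the same but only 40 mm wide (tongue 32 mm), in the other slot: leave it there. Origin as for the wide one.
- shelf: Low pine shelf, fixed: board 192 x 320 mm, top 112 mm above the bench. Along its front edge an 8 mm wide ticket channel, open on top, between the board (bevelled 4 mm) and a 3 mm lip 110 mm high, flared outward 5 mm to 115 mm; floor at 95 mm. Three places at y = -95, 0, +95 mm; the empty one changes. Origin: on the bench below the channel's middle, x back across the board, y along the channel.
- bay: The empty place, marked by a brass clamp screw (12 mm knob, 19 mm out from the channel's middle) in front of the lip with no holder above. Origin: centre of the channel floor there, 95 mm above the bench; axes as the shelf's (-x out to the front). Home: the holder stands on the flattened strip, its origin about 2 mm above this one, axes parallel to these, its shoulders 2 mm above the lip.
- strip (a joint): Bowed spring strip in the channel floor of the empty place: how far it is pressed down, 0 (free, its top 7 mm above the channel floor) to 0.005 m (flat, 2 mm above the floor: solid stop). It pushes back with about 3.3 N at the start and 8.8 N when flat, and lifts the holder again if let go.
- label_a: A wide label holder like the loose one, already clamped in one place of the channel, fixed; origin on the channel floor.
- label_b: Another such clamped holder, fixed; origin on the channel floor.
- jar: Glass jar, 60 mm across, 85 mm high, standing on the shelf 120 mm behind the channel; origin centre of underside. Bystander.
- tin: Steel can, 64 mm across, 70 mm high, standing on the shelf 120 mm behind the channel; origin centre of underside. Bystander.
- ringpot: White plastic pot, 62 mm across, 60 mm high, standing on the shelf 120 mm behind the channel; origin centre of underside. Bystander.
- maul: White plastic maul standing head down on the marble slab at the right rear, 66 mm across, 192 mm high; origin centre of underside. Bystander.
- edge_dye: Small bottle, 50 mm across, 90 mm high, standing on the bench to the right of the block; origin centre of underside. Bystander.
- awl: Awl with a wooden handle, about 170 mm long, lying on the bench in front of the shelf's left end, about along y; origin at its middle, underneath. Bystander.
There are look-alikes about, which are no part of the job. Leave any red look-alike of the cover alone.

How it is judged:
By the outcome, as a careful person would: the job done as asked, in the order asked, and still so for the second after the job is handed in, while the arm keeps its last pose, push and grip.
It also fails if it takes over 61 s, if anything falls off the work surface, if the arm or the gripper's body presses on something with over 40 N, if the wrist force passes 120 N, or if a joint passes its speed limit or range.

## Robot

A 7-joint arm with a two-finger parallel gripper is mounted at the origin on the work surface. World frame = base frame: x ahead of the robot, y to its left, z up, the work surface at z = 0. Lengths are in m, angles in rad, forces in N, time in s.
With the tool pointing down it reaches from about 0.4 to 0.85 m from the base axis. Payload 10.4 kg.
Tool frame: the origin (TCP) lies on the centre line of the jaws, within the pads' length; the fingertips stand 14 mm ahead of it and the grasp point (between the pads) lies 5 mm behind it (manip.tip_reach is the distance from the TCP to the fingertips, in m); z points along the fingers, y is the line along which they close (so a half turn about z gives the same grasp; the last joint's range is limited). The gripper opens to 85 mm and grips with 20 to 120 N. Pads are 22 mm wide; open, the fingers measure 114 mm over their backs; the gripper's body (76 mm by 85 mm) begins 54 mm behind the grasp point. The pads swing forward as they close: fully open they stand 13 mm farther back than shut.
Start: joints at [-0.023, 0.332, -0.065, 1.46, 0.022, 1.35, -0.088], TCP at [0.625, 0, 0.245] pointing down, gripper open.
Joint ranges: [-2.6, 2.6], [-0.5, 2.12], [-1.47, 1.34], [0.16, 2.42], [-1.27, 4.41], [0.06, 2.06], [-2.6, 2.6]. Speed limits (rad/s): [2.22, 2.22, 2.79, 2.79, 3.14, 3.14, 3.14].

## Interface

Orientations are given as a unit quaternion [x, y, z, w].
In Python, from workcell import manip gives the robot as it stands.
- The arm moves only by the shell command python3 -m pendant 'ROWS' [FORCE]. ROWS is JSON, a list of rows, each a list of 7 numbers: the shift along the tool's x, y, z in units of 50 mm (1.0 is 50 mm), then the turn, a rotation vector about the tool's x, y, z in units of 8 degrees (1.0 is 8 degrees), then the opening, from -1 (shut) to 1 (fully open), so that 0 is half open. In form: [[dx, dy, dz, ax, ay, az, jaw], ...]. A call has exactly 10 rows; each row is the pose to reach, as a shift and turn from the pose commanded when the call began, along the tool's axes at that moment; what a row does not reach only later rows make up. A row lasts 1/8 s, in which the tool goes at most 62.5 mm and 10.7 degrees, less where a joint would pass 70% of its speed; a pose out of reach is approached as far as the arm can. A call with a gripper value outside its range is refused whole. The fingers move at their own pace and stop on an object; FORCE is the grip in N (left out, the last holds). Time passes only in rows, so rows that repeat a pose let the fingers close, or fill a call up. It gives the time, the measured TCP pose, the force, the opening and the grip force at its end, in the units of the state.
- manip.get_obs(): the state, without advancing time (a new reading comes with each control period).
- manip.camera(name): name is "scene" or "side" or "wrist"; returns (picture, depth): 384x512x3 uint8, red, green, blue; 384x512 float32, m along the optical axis (not along the pixel's ray), 0 where there is no reading.
- manip.get_calibration(name): a dict with "fx", "fy", "cx", "cy" (pixels), "D" ([k1, k2, p1, p2, k3] as OpenCV has them; the pictures are not rectified), "xyz" and "orientation" of the camera in the world. Camera axes: x right, y up, looking along -z (the intrinsics and any distortion apply to the point x, -y, -z); pixel columns grow to the right and rows downward; lengths in m; the calibration is good to about 2 mm. A picture is of the moment at which its call begins: read the wrist's pose just before it. get_calibration takes no time and is no camera call; for the wrist camera it gives the pose at the moment of the call.
- manip.hand_in(): hands the job in; it is judged then, once.
Trained networks look in the newest picture that a camera, given by its name, has taken for a name from the list of things; names that differ only in an ending like _2 or _b are one class to them, and where a whole thing is asked for, a point or a joint stands for the part that bears it (a point fixed in the world has none). Each returns a list of dicts, best first, with "p" (0 to 1); they miss things now and then, are a little off and sometimes report something else, mostly with a low value. They report only what shows in the picture. A call takes as long as a camera call. They do not tell look-alikes from the thing itself.
- manip.find_in(thing, camera): "box" ([left, top, right, bottom] in pixels, round what is visible of it).
- manip.trace(thing, camera): "pixels" (384x512 bool, what is visible of it) and "box" ([left, top, right, bottom] in pixels, round what is visible of it).
- manip.tip_of(thing, camera): "pixel" ([column, row] in pixels: a listed point, or the origin of a listed thing).
The state is a dict: "clock": time; "joint_pos": joint angles; "joint_velocities": joint speeds; "tau": joint torques, N m; "position": TCP position; "ee_rot": TCP orientation; "ft_force": force on the tool from outside, world axes, zero at the start; "torque": the same for the moment, N m; "grip_width": opening from 0.0 (shut) to 1.0 (fully open); "grasp_force": force on a finger pad.
Only numpy, scipy, OpenCV 4.12 (cv2) and the standard library are available. Lean on these libraries where they do the work, as an engineer would, in place of code of your own. Each camera call takes 0.05 s, during which the arm holds its last target. There are 200 camera calls.

## Working session

There is one attempt and no reset: what is moved stays moved. The work goes in short steps, Python scripts to look and compute and a shell command to move; the robot and the scene stay as the last step left them, time stands still between calls to the robot, and variables do not carry over. Pictures are saved under pics/ and viewed, at most 10 in all, crops included, and the job is handed in when it is done.

```bash
mkdir -p pics; ls; cat > h.py <<'E'
import numpy as np, cv2
from scipy.spatial.transform import Rotation as R
from workcell import manip
def pts(name):
    c=manip.get_calibration(name); im,d=manip.camera(name)
    K=np.array([[c['fx'],0,c['cx']],[0,c['fy'],c['cy']],[0,0,1]]); 
    u,v=np.meshgrid(np.arange(512.),np.arange(384.))
    n=cv2.undistortPoints(np.stack([u,v],-1).reshape(-1,1,2),K,np.array(c['D'],float)).reshape(384,512,2)
    p=np.stack([n[...,0]*d,-n[...,1]*d,-d],-1)
    P=p@R.from_quat(c['orientation']).as_matrix().T+np.array(c['xyz'])
    P[d==0]=np.nan
    return im,P
def save(n,im): cv2.imwrite('pics/'+n,im[...,::-1])
E
python3 - <<'E'
from h import *
o=manip.get_obs(); print(o)
ims=[]
for n in ['scene','side']:
    im,P=pts(n); ims.append(im); np.save(n+'.npy',P); np.save(n+'_im.npy',im)
    print(n,manip.get_calibration(n)['xyz'])
    for t in ['cover','cover_knob','block','shelf','bay','label_a','edge_dye','awl','strip']:
        try:
            r=manip.tip_of(t,n) 
            print(t,[(np.round(x['pixel']).astype(int).tolist(),round(x['p'],2),np.round(P[int(x['pixel'][1]),int(x['pixel'][0])],3).tolist()) for x in r[:4]])
        except Exception as e: print(t,e)
save('a.png',cv2.resize(np.vstack(ims),(0,0),fx=.78,fy=.78))
save('s.png',cv2.resize(ims[0],(768,576)))
save('d.png',cv2.resize(ims[1],(768,576)))
E
```

```text
pics
{'clock': 0.0, 'joint_pos': array([-0.02262592,  0.33285536, -0.06469462,  1.46095805,  0.02158193,
        1.34992954, -0.08853823]), 'joint_velocities': array([ 3.37647705e-04,  8.71959432e-05,  1.00488351e-03,  9.77549800e-04,
        1.56552011e-03, -4.35618399e-04, -1.60321178e-03]), 'tau': array([ 4.98105128e-04, -6.25449800e+01,  4.97091911e-02, -3.91610491e+01,
        1.63588714e-02,  9.83294769e-03, -6.01235030e-06]), 'position': array([6.24626783e-01, 1.29130673e-05, 2.44518240e-01]), 'ee_rot': array([ 7.07106601e-01,  7.07106586e-01, -5.33424676e-04, -4.95118802e-04]), 'ft_force': array([-0.27256612, -0.2573633 , -0.780028  ]), 'torque': array([ 0.04702558, -0.01286619,  0.0318841 ]), 'grasp_force': 0.0, 'grip_width': 0.9982738339782858}
scene [1.15982809 0.56059178 0.73547456]
cover [([201, 166], 0.84, [0.58, -0.25, 0.059]), ([144, 161], 0.79, [0.663, -0.447, 0.024]), ([242, 142], 0.66, [0.36, -0.304, 0.033])]
cover_knob [([137, 136], 0.91, [0.65, -0.488, 0.095]), ([206, 141], 0.81, [0.531, -0.286, 0.111]), ([240, 118], 0.78, [0.655, 0.01, 0.346]), ([408, 246], 0.24
[... 518 characters left out ...]
 271], 0.62, [0.528, -0.334, 0.091]), ([159, 295], 0.6, [0.34, -0.377, 0.077]), ([290, 354], 0.59, [0.629, -0.515, 0.076])]
cover_knob [([297, 343], 0.93, [0.641, -0.501, 0.099]), ([153, 280], 0.76, [0.326, -0.353, 0.1]), ([240, 255], 0.71, [0.527, -0.304, 0.114])]
block []
shelf [([246, 152], 0.65, [0.549, 0.047, 0.113]), ([242, 272], 0.49, [0.533, -0.336, 0.09])]
bay []
label_a [([245, 119], 0.66, [0.549, 0.216, 0.103]), ([249, 153], 0.4, [0.561, 0.023, 0.136])]
edge_dye [([207, 348], 0.98, [0.453, -0.495, 0.069])]
awl [([196, 120], 0.67, [0.367, 0.335, 0.012])]
strip it knows: awl, bay, block, cover, cover_knob, edge_dye, holder, holder_front, jar, label, maul, narrow, ringpot, shelf, tin
```

View pics/s.png

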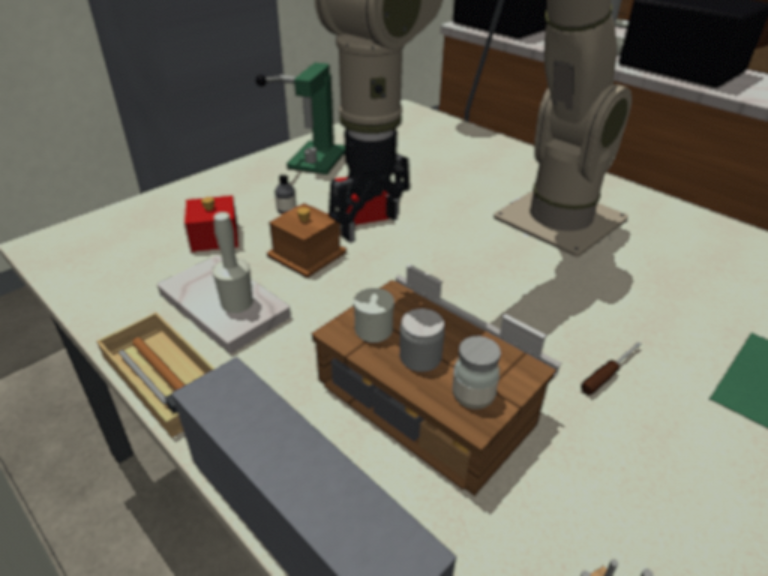

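View pics/d.png

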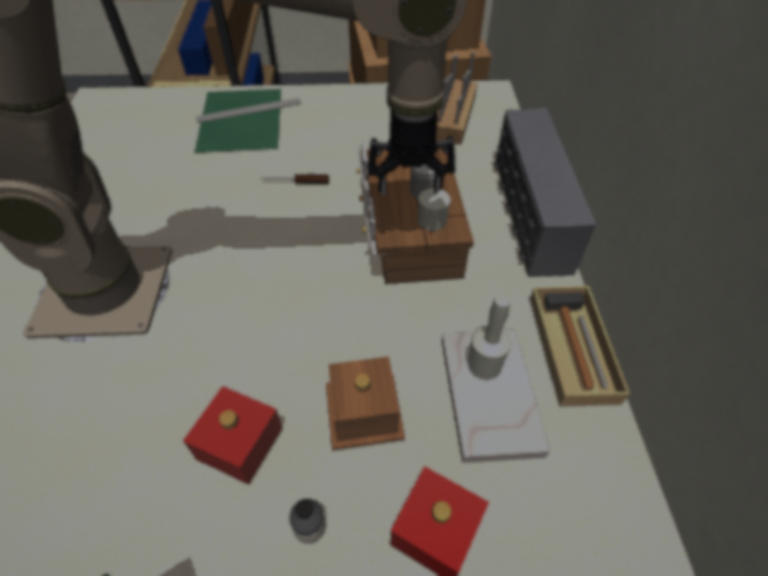

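The oak cover (side 365,395 in the enlarged view; scene 305,232) sits on an oak plinth. The two red boxes (side 233,430 and 440,520) are look-alikes. Labels stand at both ends of the channel, so the middle place looks empty. I'll measure and confirm with a crop.

```bash
python3 - <<'E'
from h import *
for n in ['side','scene']:
    P=np.load(n+'.npy'); x,y,z=P[...,0],P[...,1],P[...,2]
    near=(np.hypot(x-.53,y+.305)<.09)
    m=near&(z>.105)&(z<.125); print(n,'knob',m.sum(),np.nanmedian(P[m],0),P[m].min(0),P[m].max(0))
    m=near&(z>.084)&(z<.095); r=cv2.minAreaRect(P[m][:,:2].astype(np.float32)*1000); print('roof',m.sum(),r)
    m=near&(z>.008)&(z<.02); print('plinth',m.sum(),P[m][:,:2].min(0) if m.any() else 0,P[m][:,:2].max(0) if m.any() else 0)
    # labels
    s=(x>.5)&(x<.64)&(y>0)&(y<.34)
    m=s&(z>.125)&(z<.16)
    k,lab,st,c=cv2.connectedComponentsWithStats(m.astype(np.uint8))
    for i in range(1,k):
        if st[i,4]>15:
            q=P[lab==i]; print('lab',st[i],q.min(0).round(3),q.max(0).round(3),np.median(q,0).round(3)); print(cv2.minAreaRect(q[:,:2].astype(np.float32)*1000))
    m=(x>.5)&(x<.85)&(y>-.1)&(y<.4)&(abs(z-.112)<.004); print('board',m.sum(),cv2.minAreaRect(P[m][:,:2].astype(np.float32)*1000))
im=np.load('side_im.npy')
a=cv2.resize(im[225:320,190:290],(0,0),fx=4,fy=4,interpolation=2); b=cv2.resize(im[85:180,200:300],(0,0),fx=4,fy=4,interpolation=2)
save('crop.png',np.hstack([a,b]))
E
```

```text
side knob 97 [ 0.53152491 -0.30113323  0.1129878 ] [ 0.51929389 -0.31131316  0.1054069 ] [ 0.54356402 -0.28643594  0.11731746]
roof 1554 ((531.602783203125, -298.26422119140625), (103.67724609375, 107.55783081054688), 6.352125644683838)
plinth 453 [ 0.46481951 -0.36589437] [ 0.5983971 -0.2376732]
lab [241  95   4  20  59] [0.541 0.208 0.125] [0.551 0.274 0.158] [0.546 0.224 0.154]
((545.5741577148438, 240.73721313476562), (8.365568161010742, 66.23843383789062), 3.0841104984283447)
lab [245 132   5  24  83] [0.55  0.019 0.125] [0.561 0.091 0.159] [0.556 0.045 0.154]
((555.9519653320312, 55.35985565185547), (8.973691940307617, 71.662353515625), 4.461880207061768)
board 2373 ((640.7832641601562, 153.56900024414062), (212.41433715820312, 322.7975769042969), 3.1817286014556885)
scene knob 37 [ 0.53603918 -0.29243176  0.1108075 ] [ 0.52495215 -0.30864515  0.10640424] [ 0.54673136 -0.28187242  0.11377416]
roof 539 ((533.024658203125, -296.7568359375), (109.44263458251953, 106.74955749511719), 6.936093330383301)
plinth 285 [ 0.46532481 -0.35103905] [ 0.60181523 -0.22761205]
lab [271 176  24  22 271] [0.553 0.022 0.125] [0.566 0.093 0.155] [0.561 0.061 0.142]
((559.072509765625, 57.7098388671875), (11.723297119140625, 71.49419403076172), 4.329421520233154)
lab [334 209  30  25 366] [0.541 0.212 0.125] [0.556 0.283 0.155] [0.551 0.249 0.143]
((549.0128173828125, 247.23150634765625), (13.498263359069824, 70.94634246826172), 1.5298341512680054)
board 5863 ((645.6471557617188, 156.86459350585938), (209.85467529296875, 321.1627502441406), 3.215557098388672)
```

View pics/crop.png

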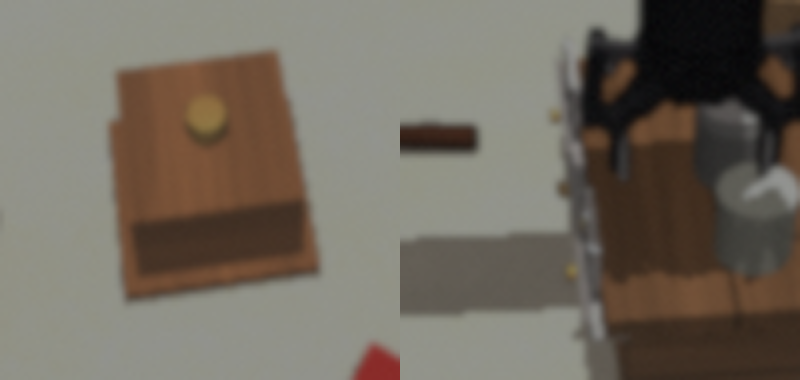

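The crop confirms it: the oak cover with brass knob sits on its plinth, and the middle screw (about 562,188 in the crop) has no holder above it. The knob is at about (0.533,-0.297), yaw +6.4°; its top at 0.113 matches the given heights. I'll hover over the knob next.

```bash
python3 -m pendant '[[-1,-0.3,0,0,0,-0.8,1],[-2,-0.6,0,0,0,-0.8,1],[-3,-0.9,0,0,0,-0.8,1],[-4,-1.2,0,0,0,-0.8,1],[-5,-1.5,0.5,0,0,-0.8,1],[-5.94,-1.83,1,0,0,-0.8,1],[-5.94,-1.83,1.3,0,0,-0.8,1],[-5.94,-1.83,1.3,0,0,-0.8,1],[-5.94,-1.83,1.3,0,0,-0.8,1],[-5.94,-1.83,1.3,0,0,-0.8,1]]' 40
python3 - <<'E'
from h import *
o=manip.get_obs(); print(o['position'],R.from_quat(o['ee_rot']).as_matrix().round(3).tolist())
im,P=pts('wrist'); save('w1.png',im); np.save('w.npy',P)
print(manip.get_calibration('wrist')['xyz'])
x,y,z=P[...,0],P[...,1],P[...,2]
near=(np.hypot(x-.53,y+.305)<.09)
m=near&(z>.105)&(z<.12); print('knob',m.sum(),np.median(P[m],0),cv2.minEnclosingCircle(P[m][:,:2].astype(np.float32)*1000))
m=near&(z>.084)&(z<.095); print(cv2.minAreaRect(P[m][:,:2].astype(np.float32)*1000))
im,P=pts('side'); x,y,z=P[...,0],P[...,1],P[...,2]
m=(x>.5)&(x<.64)&(y>0)&(y<.34)&(z>.125)&(z<.16)
k,lab,st,c=cv2.connectedComponentsWithStats(m.astype(np.uint8))
for i in range(1,k):
  if st[i,4]>15:
    print('lab',st[i]); print(cv2.minAreaRect(P[lab==i][:,:2].astype(np.float32)*1000))
E
```

```text
clock: 2.15
position: [0.5345, -0.2961, 0.1814]
ee_rot: [0.666, 0.746, 0.0, 0.001]
ft_force: [-0.5, 0.3, -0.4]
grip_width: 0.999
grasp_force: 0.0
[ 0.53453059 -0.29605191  0.18136375] [[-0.113, 0.994, 0.002], [0.994, 0.113, -0.0], [-0.0, 0.002, -1.0]]
[ 0.52440393 -0.21403176  0.31073848]
knob 846 [ 0.53126733 -0.29466237  0.11348226] ((531.3866577148438, -296.689453125), 12.917271614074707)
((531.6902465820312, -297.0389404296875), (103.79510498046875, 104.83901977539062), 6.439306259155273)
```

View pics/w1.png

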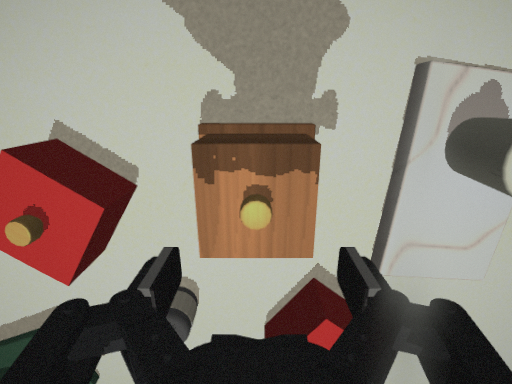

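The wrist view shows the oak cover with its knob at (256,213), between the open fingers. Clear red boxes lie left and behind. I'll descend, grip and lift slowly.

```bash
python3 -m pendant '[[0,-0.06,0.5,0,0,0,1],[0,-0.06,1,0,0,0,1],[0,-0.06,1.4,0,0,0,1],[0,-0.06,1.52,0,0,0,1],[0,-0.06,1.52,0,0,0,0.2],[0,-0.06,1.52,0,0,0,-0.4],[0,-0.06,1.52,0,0,0,-0.7],[0,-0.06,1.52,0,0,0,-0.7],[0,-0.06,1.52,0,0,0,-0.7],[0,-0.06,1.52,0,0,0,-0.7]]' 40
```

```text
clock: 3.5
position: [0.5312, -0.2974, 0.105]
ee_rot: [0.666, 0.746, 0.0, 0.001]
ft_force: [1.9, 0.6, 5.6]
grip_width: 0.287
grasp_force: 39.4
```

```bash
python3 -m pendant '[[0,0,-0.1,0,0,0,-1],[0,0,-0.3,0,0,0,-1],[0,0,-0.6,0,0,0,-1],[0,0,-0.9,0,0,0,-1],[0,0,-1.2,0,0,0,-1],[0,0,-1.5,0,0,0,-1],[0,0,-1.8,0,0,0,-1],[0,0,-2.1,0,0,0,-1],[0,0,-2.1,0,0,0,-1],[0,0,-2.1,0,0,0,-1]]' 40
```

```text
clock: 4.75
position: [0.5303, -0.2972, 0.2088]
ee_rot: [0.666, 0.746, -0.0, -0.0]
ft_force: [-0.7, 0.0, -2.5]
grip_width: 0.293
grasp_force: 39.5
```

```bash
python3 -m pendant '[[0.5,-0.15,0,0,0,0,-1],[1.2,-0.36,0,0,0,0,-1],[2,-0.6,0,0,0,0,-1],[2.8,-0.84,0,0,0,0,-1],[3.5,-1.05,0,0,0,0,-1],[3.9,-1.17,0,0,0,0,-1],[3.9,-1.17,0.6,0,0,0,-1],[3.9,-1.17,1.2,0,0,0,-1],[3.9,-1.17,1.8,0,0,0,-1],[3.9,-1.17,2.1,0,0,0,-1]]' 40
python3 - <<'E'
from h import *
im,P=pts('side'); x,y,z=P[...,0],P[...,1],P[...,2]
save('d2.png',im); np.save('side2.npy',P)
E
```

```text
clock: 6.0
position: [0.4499, -0.1103, 0.1027]
ee_rot: [0.667, 0.745, -0.001, -0.001]
ft_force: [0.1, 0.4, -1.8]
grip_width: 0.29
grasp_force: 39.6
```

View pics/d2.png

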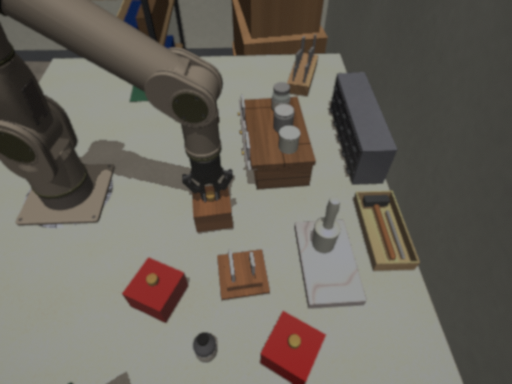

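Cover is off, hanging at (210,200) over clear bench; both holders show at (233,265) and (253,265). I'll lower the last 12 mm, then release.

```bash
python3 -m pendant '[[0,0,0.1,0,0,0,-1],[0,0,0.18,0,0,0,-1],[0,0,0.22,0,0,0,-1],[0,0,0.24,0,0,0,-1],[0,0,0.24,0,0,0,-1],[0,0,0.24,0,0,0,-0.2],[0,0,0.24,0,0,0,0.4],[0,0,0.24,0,0,0,1],[0,0,0.24,0,0,0,1],[0,0,0.24,0,0,0,1]]' 40
python3 - <<'E'
from h import *
P=np.load('side2.npy'); x,y,z=P[...,0],P[...,1],P[...,2]
m=(x>.5)&(x<.64)&(y>0)&(y<.34)&(z>.125)&(z<.16)
k,lab,st,c=cv2.connectedComponentsWithStats(m.astype(np.uint8))
for i in range(1,k):
  if st[i,4]>15: print('lab',st[i],cv2.minAreaRect(P[lab==i][:,:2].astype(np.float32)*1000))
m=(x>.44)&(x<.64)&(y>-.4)&(y<-.22)&(z>.045)&(z<.09)
k,lab,st,c=cv2.connectedComponentsWithStats(m.astype(np.uint8))
for i in range(1,k):
  if st[i,4]>15: print('hold',st[i],P[lab==i].max(0),cv2.minAreaRect(P[lab==i][:,:2].astype(np.float32)*1000))
E
```

```text
clock: 7.3
position: [0.4507, -0.1101, 0.0923]
ee_rot: [0.667, 0.745, 0.0, 0.0]
ft_force: [-0.4, -1.1, -0.2]
grip_width: 0.998
grasp_force: 0.0
lab [241  95   4  20  61] ((545.5601806640625, 241.96182250976562), (8.392805099487305, 69.22369384765625), 3.0317986011505127)
lab [245 132   5  23  79] ((556.0941162109375, 53.9136962890625), (8.915863990783691, 70.49501037597656), 4.83165168762207)
hold [228 249   7  32 117] [ 0.51326704 -0.26724445  0.08255655] ((505.4302062988281, -301.8672180175781), (8.763914108276367, 69.8823471069336), 6.413205623626709)
hold [249 252   6  21  82] [ 0.56228994 -0.27688307  0.0833019 ] ((556.678466796875, -296.5203552246094), (9.191994667053223, 39.76426696777344), 6.3531270027160645)
```

Wide holder: (0.5057,-0.300), matching the block's x = -26 slot at yaw 6.4°. Narrow one is 52 mm beyond, so I'll approach with the fingers only about 40 mm open.

```bash
python3 -m pendant '[[0,0,-0.5,0,0,0,1],[0,0,-1.2,0,0,0,1],[0,0,-1.8,0,0,0,0.5],[-0.8,0.13,-1.9,0,0,0,0],[-1.7,0.28,-1.9,0,0,0,-0.06],[-2.6,0.44,-1.9,0,0,0,-0.06],[-3.4,0.58,-1.7,0,0,0,-0.06],[-3.9,0.66,-1.55,0,0,0,-0.06],[-3.9,0.66,-1.55,0,0,0,-0.06],[-3.9,0.66,-1.55,0,0,0,-0.06]]' 40
python3 - <<'E'
from h import *
o=manip.get_obs(); p=o['position']; M=R.from_quat(o['ee_rot']).as_matrix(); print(p,M.round(3).tolist())
im,P=pts('wrist'); save('w2.png',im)
x,y,z=P[...,0],P[...,1],P[...,2]
for lo,hi in [(.07,.085),(.045,.085),(.031,.04)]:
  m=(x>.44)&(x<.64)&(y>-.38)&(y<-.22)&(z>lo)&(z<hi)
  k,lab,st,c=cv2.connectedComponentsWithStats(m.astype(np.uint8))
  for i in range(1,k):
    if st[i,4]>40:
      r=cv2.minAreaRect(P[lab==i][:,:2].astype(np.float32)*1000); print(lo,st[i],np.median(P[lab==i],0).round(4),r)
      print('delta tool',M.T@(np.array([*np.array(r[0])/1000,.058])-p)/.05)
im,P=pts('side'); x,y,z=P[...,0],P[...,1],P[...,2]
m=(np.hypot(x-.45,y+.11)<.09)&(z>.065)&(z<.085);print('cover',m.sum(),P[m][:,2].mean(),cv2.minAreaRect(P[m][:,:2].astype(np.float32)*1000))
E
```

```text
clock: 8.55
position: [0.5053, -0.2993, 0.1698]
ee_rot: [0.666, 0.746, 0.0, -0.0]
ft_force: [-0.3, -0.1, 0.5]
grip_width: 0.471
grasp_force: 0.0
[ 0.50530981 -0.29931925  0.16983205] [[-0.112, 0.994, -0.0], [0.994, 0.112, 0.001], [0.001, 0.0, -1.0]]
0.07 [254 162  11  79 779] [ 0.5051 -0.2967  0.0787] ((505.1117858886719, -299.5554504394531), (8.327611923217773, 69.65660095214844), 6.819715976715088)
delta tool [-0.00551807 -0.00457863  2.23663791]
0.07 [312 179  15  47 532] [ 0.5559 -0.2921  0.0785] ((556.9459838867188, -293.83349609375), (9.461365699768066, 40.054420471191406), 6.6160454750061035)
delta tool [-0.00802405  1.03839964  2.23668941]
0.045 [254 157  11  84 847] [ 0.5047 -0.2936  0.0786] ((504.96160888671875, -299.5639343261719), (8.897541046142578, 69.67633819580078), 6.558786392211914)
delta tool [-0.00534995 -0.00758225  2.23663785]
0.045 [308 173  19  53 807] [ 0.5543 -0.2905  0.0776] ((556.7325439453125, -293.799072265625), (9.882562637329102, 40.18227005004883), 6.523369312286377)
delta tool [-0.00686134  1.03423493  2.23668985]
0.031 [ 240  144   95   87 6076] [ 0.5295 -0.2898  0.0367] ((531.4194946289062, -296.88739013671875), (90.46186065673828, 90.45812225341797), 6.414937973022461)
delta tool [-0.01148091  0.52424089  2.23666136]
cover 295 0.0761831524072006 ((416.30242919921875, -114.2919921875), (33.95366287231445, 104.10440826416016), 7.2439494132995605)
```

View pics/w2.png

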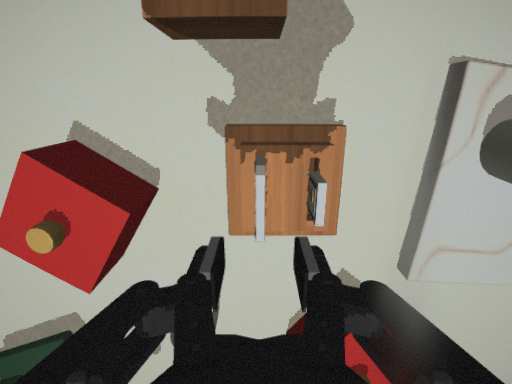

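The wrist view shows the wide holder at (261,200), centred between the fingers, and the narrow one at (316,200), outside them; the cover stands upright (roof at 76 mm). I'll descend and grip.

```bash
python3 -m pendant '[[0,0,0.6,0,0,0,-0.06],[0,0,1.2,0,0,0,-0.06],[0,0,1.8,0,0,0,-0.06],[0,0,2.14,0,0,0,-0.06],[0,0,2.24,0,0,0,-0.06],[0,0,2.24,0,0,0,-0.5],[0,0,2.24,0,0,0,-1],[0,0,2.24,0,0,0,-1],[0,0,2.24,0,0,0,-1],[0,0,2.24,0,0,0,-1]]' 60
```

```text
clock: 9.9
position: [0.5059, -0.3005, 0.059]
ee_rot: [0.667, 0.745, 0.0, 0.001]
ft_force: [-0.5, 0.6, 7.1]
grip_width: 0.087
grasp_force: 59.2
```

```bash
python3 -m pendant '[[0,0,-0.1,0,0,0,-1],[0,0,-0.3,0,0,0,-1],[0,0,-0.6,0,0,0,-1],[0,0,-1,0,0,0,-1],[0,0,-1.5,0,0,0,-1],[0,0,-2.1,0,0,0,-1],[0,0,-2.8,0,0,0,-1],[0,0,-3.4,0,0,0,-1],[0,0,-3.4,0,0,0,-1],[0,0,-3.4,0,0,0,-1]]' 60; python3 -c "
from h import *
o=manip.get_obs(); p=o['position']; M=R.from_quat(o['ee_rot']).as_matrix(); print(p,M.round(4).tolist())"
```

```text
clock: 11.15
position: [0.5049, -0.3, 0.2276]
ee_rot: [0.667, 0.745, -0.0, -0.0]
ft_force: [0.2, 0.0, -1.1]
grip_width: 0.085
grasp_force: 58.6
[ 0.5048889  -0.29997999  0.22759852] [[-0.1115, 0.9938, -0.0003], [0.9938, 0.1115, 0.0002], [0.0003, -0.0003, -1.0]]
```

Holder gripped and lifted; its origin is 41 mm below the TCP. I'll stage beside the shelf, where the wrist camera sees both clamped labels.

```bash
python3 -m pendant '[[0.5,0.1,0,0,0,0,-1],[1.3,0.27,0,0,0,0.1,-1],[2.2,0.46,0,0,0,0.2,-1],[3.1,0.64,0,0,0,0.3,-1],[4,0.83,0,0,0,0.4,-1],[4.8,1,0,0,0,0.4,-1],[5.3,1.1,0,0,0,0.4,-1],[5.3,1.1,0,0,0,0.4,-1],[5.3,1.1,0,0,0,0.4,-1],[5.3,1.1,0,0,0,0.4,-1]]' 60
python3 - <<'E'
from h import *
o=manip.get_obs(); p=o['position']; M=R.from_quat(o['ee_rot']).as_matrix(); print(p,M.round(4).tolist())
im,P=pts('wrist'); save('w3.png',im); np.save('w3.npy',P)
x,y,z=P[...,0],P[...,1],P[...,2]
for lo,hi in [(.148,.165),(.1,.117)]:
  m=(x>.5)&(x<.6)&(y>0.0)&(y<.34)&(z>lo)&(z<hi)
  k,lab,st,c=cv2.connectedComponentsWithStats(m.astype(np.uint8))
  for i in range(1,k):
    if st[i,4]>40:
      r=cv2.minAreaRect(P[lab==i][:,:2].astype(np.float32)*1000); print(lo,st[i],np.median(P[lab==i],0).round(4),r)
m=(x>.5)&(x<.62)&(y>.125)&(y<.175)&(z>.08)&(z<.12)
for yy in [.13,.15,.17]:
  q=P[(abs(y-yy)<.0015)&(x>.5)&(x<.62)&(z>.05)]; q=q[np.argsort(q[:,0])]; print(yy,[(round(a*1000),round(b*1000)) for a,_,b in q[::2]])
E
```

```text
clock: 12.4
position: [0.5301, -0.0319, 0.2275]
ee_rot: [0.688, 0.726, -0.0, -0.0]
ft_force: [-0.8, 0.4, -0.4]
grip_width: 0.081
grasp_force: 58.6
[ 0.53005448 -0.03194291  0.22747891] [[-0.0539, 0.9985, -0.0006], [0.9985, 0.0539, -0.0003], [-0.0002, -0.0006, -1.0]]
0.148 [ 295   39   18  107 1420] [0.5554 0.0596 0.1557] ((555.9097900390625, 57.580543518066406), (9.263923645019531, 70.10697937011719), 2.797900438308716)
0.1 [ 273    0   28  164 1471] [0.5476 0.0648 0.1137] ((545.7232666015625, 66.26848602294922), (17.463823318481445, 132.33514404296875), 0.4846188724040985)
0.1 [ 297    0   65  166 7150] [0.5818 0.0784 0.1129] ((578.63671875, 65.92523956298828), (44.097999572753906, 131.97654724121094), 0.6073710918426514)
0.13 [(548, 111), (550, 97), (550, 101), (550, 100), (550, 100), (551, 101), (551, 100), (551, 102), (551, 101), (552, 100), (552, 101), (553, 100), (553, 102), (553, 100), (554, 100), (554, 99), (555, 97), (556, 96), (556, 99), (556, 102), (556, 108), (556, 103), (556, 101), (557, 109), (557, 110), (558, 111), (559, 113), (560, 112), (563, 113), (563, 114), (564, 
[... 881 characters left out ...]
 (599, 113), (600, 113), (601, 111), (601, 112), (601, 112), (602, 113), (602, 111), (602, 113), (603, 114), (603, 114), (603, 113), (604, 114), (604, 113), (605, 111), (605, 113), (605, 113), (605, 113), (606, 112), (606, 113), (607, 114), (607, 112), (607, 113), (608, 113), (608, 113), (609, 114), (609, 112), (609, 112), (610, 114), (610, 114), (610, 114), (611, 114), (611, 114), (611, 114), (612, 113), (612, 114), (613, 112), (613, 114), (613, 112), (614, 113), (614, 113), (614, 111), (614, 112), (615, 113), (615, 113), (616, 113), (616, 112), (617, 113), (617, 112), (617, 112), (617, 112), (618, 114), (618, 113), (618, 114), (619, 114), (619, 112), (620, 114), (620, 113)]
0.15 []
0.17 []
```

View pics/w3.png

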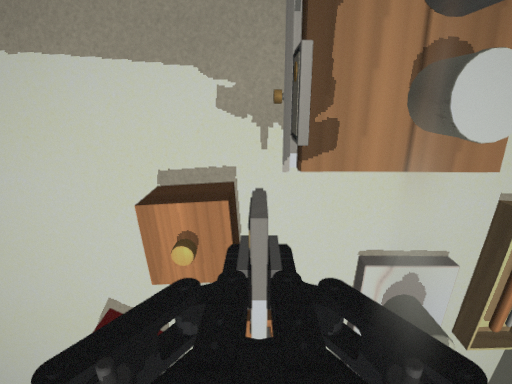

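The view shows the right clamped label at (303,90) with its screw at (278,97), and the holder in the jaws. Now slide left to measure the empty place and the left label.

```bash
python3 -m pendant '[[0.4,0.07,0,0,0,0,-1],[1,0.18,0,0,0,0,-1],[1.6,0.28,0,0,0,0,-1],[2.1,0.37,0,0,0,0,-1],[2.42,0.43,0,0,0,0,-1],[2.42,0.43,0,0,0,0,-1],[2.42,0.43,0,0,0,0,-1],[2.42,0.43,0,0,0,0,-1],[2.42,0.43,0,0,0,0,-1],[2.42,0.43,0,0,0,0,-1]]' 60
python3 - <<'E'
from h import *
o=manip.get_obs(); p=o['position']; M=R.from_quat(o['ee_rot']).as_matrix(); print(p,M.round(4).tolist())
im,P=pts('wrist'); save('w4.png',im); np.save('w4.npy',P)
x,y,z=P[...,0],P[...,1],P[...,2]
m=(x>.5)&(x<.6)&(y>0.18)&(y<.34)&(z>.148)&(z<.165)
k,lab,st,c=cv2.connectedComponentsWithStats(m.astype(np.uint8))
for i in range(1,k):
    if st[i,4]>40:
      r=cv2.minAreaRect(P[lab==i][:,:2].astype(np.float32)*1000); print(st[i],np.median(P[lab==i],0).round(4),r)
for yy in [.13,.14,.15,.16,.17,.18,.19]:
  q=P[(abs(y-yy)<.002)&(x>.535)&(x<.566)&(z>.05)]; 
  s='';
  for b in np.arange(.535,.566,.001):
    w=q[(q[:,0]>=b)&(q[:,0]<b+.001)]; s+=f' {np.median(w[:,2])*1000:.0f}' if len(w) else ' --'
  print(yy,s)
# holder visible in gripper
m=(abs(x-p[0])<.02)&(abs(y-p[1])<.045)&(z>.18)&(z<.25); q=P[m]; print('held',m.sum(),q.min(0),q.max(0), cv2.minAreaRect(q[:,:2].astype(np.float32)*1000))
E
```

```text
clock: 13.7
position: [0.545, 0.091, 0.2279]
ee_rot: [0.687, 0.726, 0.0, 0.0]
ft_force: [0.2, 0.4, -0.8]
grip_width: 0.084
grasp_force: 58.6
[0.54504521 0.09103179 0.22787322] [[-0.0554, 0.9985, 0.0002], [0.9985, 0.0554, -0.0], [-0.0, 0.0002, -1.0]]
[266   0  15  46 609] [0.5466 0.2242 0.1559] ((546.2731323242188, 224.7238311767578), (9.087242126464844, 26.256349563598633), 3.8199169635772705)
0.13  -- -- -- -- -- -- 115 115 115 115 113 111 111 97 96 100 100 100 100 96 96 110 111 113 113 112 113 113 112 112 112
0.14  -- -- -- -- -- 115 116 116 113 114 112 112 111 95 103 103 103 103 97 96 108 109 113 113 112 113 113 112 113 113 113
0.15  108 108 108 108 104 116 116 115 114 113 112 111 96 96 103 103 103 103 103 103 110 112 113 113 113 113 113 113 113 113 114
0.16  -- -- -- -- 115 115 115 115 114 112 111 111 96 103 103 103 103 103 96 108 111 112 113 113 113 113 113 113 113 113 113
0.17  -- -- -- -- 115 116 115 113 113 112 111 97 96 101 102 102 102 96 98 110 111 113 113 113 113 112 113 113 113 113 114
0.18  -- -- -- 115 115 115 115 113 112 111 96 96 96 96 96 96 95 96 109 110 112 113 113 113 113 113 113 114 112 113 113
0.19  -- -- -- 115 115 114 114 112 111 110 96 96 95 97 96 96 96 103 110 112 113 113 113 113 112 113 112 112 113 113 113
held 3963 [0.52670123 0.05741614 0.19108126] [0.56118451 0.12688698 0.24998741] ((542.3565673828125, 92.9867935180664), (66.8603286743164, 32.87560272216797), 75.12709045410156)
```

View pics/w4.png

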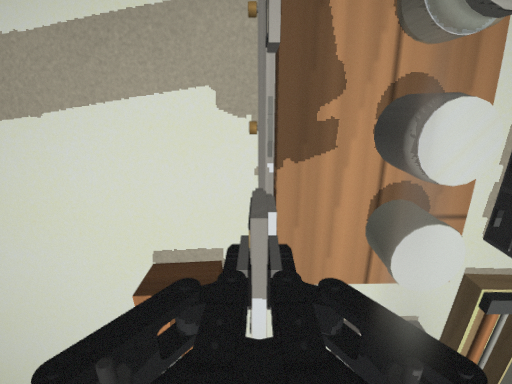

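The wrist view shows the empty place: its screw at (253,127), the strip at about (268,130), the left label's end at (272,20). Channel centre is about (0.5507, 0.152), yaw 3.3°. Quick check of the holder's position in the jaws before moving.

```bash
python3 - <<'E'
from h import *
P=np.load('w4.npy'); p=np.array([.5450,.0910,.2279]); M=np.array([[-0.0554,.9985,0],[.9985,.0554,0],[0,0,-1]])
q=(P-p)@M   # tool coords
for lo,hi in [(.014,.034),(-.04,-.014)]:
  for zl,zh in [(-.022,-.016),(-.016,0.0),(0,.02),(.02,.045)]:
    m=(q[...,0]>lo)&(q[...,0]<hi+.004)&(abs(q[...,1])<.012)&(q[...,2]>zl)&(q[...,2]<zh)
    if m.sum()>5: w=q[m]*1000; print(lo,zl,m.sum(),np.percentile(w,[2,50,98],axis=0).round(1).tolist())
E
python3 -m pendant '[[0.4,0.06,0,0,0,0,-1],[0.9,0.13,0,0,0,0,-1],[1.21,0.18,0,0,0,0,-1],[1.21,0.18,0,0,0,0,-1],[1.21,0.18,0.3,0,0,0,-1],[1.21,0.18,0.6,0,0,0,-1],[1.21,0.18,0.8,0,0,0,-1],[1.21,0.18,1,0,0,0,-1],[1.21,0.18,1,0,0,0,-1],[1.21,0.18,1,0,0,0,-1]]' 60
```

```text
0.014 -0.022 844 [[14.4, -4.5, -20.8], [25.8, -0.8, -19.8], [35.3, 3.2, -16.7]]
0.014 -0.016 252 [[17.0, -5.8, -15.7], [35.1, -1.6, -8.6], [35.6, 3.1, -0.9]]
0.014 0 195 [[31.6, -5.4, 0.4], [35.2, -0.9, 8.7], [35.6, 3.0, 19.2]]
0.014 0.02 16 [[31.0, -2.9, 33.5], [31.3, -0.7, 34.7], [31.6, 1.5, 36.6]]
-0.04 -0.022 572 [[-32.4, -5.0, -20.8], [-21.4, -0.8, -19.7], [-10.8, 3.2, -17.9]]
-0.04 -0.016 19 [[-29.1, -5.4, -15.8], [-24.9, -5.0, -13.8], [-19.2, -5.0, -12.5]]
clock: 15.0
position: [0.5509, 0.1523, 0.1782]
ee_rot: [0.687, 0.727, 0.0, 0.0]
ft_force: [-0.6, 0.3, -0.5]
grip_width: 0.088
grasp_force: 58.6
```

```bash
python3 -m pendant '[[0,0.01,0.1,0,0,0,-1],[0,0.01,0.2,0,0,0,-1],[0,0.01,0.3,0,0,0,-1],[0,0.01,0.38,0,0,0,-1],[0,0.01,0.45,0,0,0,-1],[0,0.01,0.5,0,0,0,-1],[0,0.01,0.54,0,0,0,-1],[0,0.01,0.58,0,0,0,-1],[0,0.01,0.62,0,0,0,-1],[0,0.01,0.66,0,0,0,-1]]' 80
```

```text
clock: 16.25
position: [0.5512, 0.1523, 0.1447]
ee_rot: [0.687, 0.727, 0.0, 0.0]
ft_force: [0.5, -0.5, 0.9]
grip_width: 0.08
grasp_force: 81.3
```

```bash
python3 -m pendant '[[0,0,0.02,0,0,0,-1],[0,0,0.04,0,0,0,-1],[0,0,0.05,0,0,0,-1],[0,0,0.06,0,0,0,-1],[0,0,0.07,0,0,0,-1],[0,0,0.08,0,0,0,-1],[0,0,0.09,0,0,0,-1],[0,0,0.1,0,0,0,-1],[0,0,0.1,0,0,0,-1],[0,0,0.1,0,0,0,-1]]' 80
```

```text
clock: 17.5
position: [0.5512, 0.1523, 0.14]
ee_rot: [0.687, 0.727, 0.0, 0.0]
ft_force: [-2.1, -0.5, 5.3]
grip_width: 0.079
grasp_force: 82.6
```

Spring force is building as expected. Pressing on to the solid stop in small steps.

```bash
python3 -m pendant '[[0,0,0.01,0,0,0,-1],[0,0,0.02,0,0,0,-1],[0,0,0.03,0,0,0,-1],[0,0,0.035,0,0,0,-1],[0,0,0.04,0,0,0,-1],[0,0,0.045,0,0,0,-1],[0,0,0.05,0,0,0,-1],[0,0,0.05,0,0,0,-1],[0,0,0.05,0,0,0,-1],[0,0,0.05,0,0,0,-1]]' 80
```

```text
clock: 18.75
position: [0.5513, 0.1523, 0.138]
ee_rot: [0.687, 0.727, 0.0, 0.0]
ft_force: [-3.7, -1.4, 8.5]
grip_width: 0.078
grasp_force: 83.3
```

```bash
python3 -m pendant '[[0,0,0.005,0,0,0,-1],[0,-0.005,0.01,0,0,0,-1],[0,-0.005,0.015,0,0,0,-1],[0,-0.005,0.02,0,0,0,-1],[0,-0.005,0.02,0,0,0,-1],[0,-0.005,0.02,0,0,0,-1],[0,-0.005,0.02,0,0,0,-1],[0,-0.005,0.02,0,0,0,-1],[0,-0.005,0.02,0,0,0,-1],[0,-0.005,0.02,0,0,0,-1]]' 80
```

```text
clock: 20.0
position: [0.5513, 0.1524, 0.1379]
ee_rot: [0.687, 0.727, 0.001, 0.0]
ft_force: [-6.2, -2.5, 15.9]
grip_width: 0.079
grasp_force: 84.3
```

Force rose with no further travel, so it is at the solid stop with the origin at 97 mm. Visual check before handing in.

```bash
python3 - <<'E'
from h import *
o=manip.get_obs(); p=o['position'];M=R.from_quat(o['ee_rot']).as_matrix(); print(p,o['ft_force'],o['torque'],M.round(4).tolist())
ims=[];
im,P=pts('wrist'); q=(P-p)@M
m=(q[...,0]>.014)&(q[...,0]<.034)&(abs(q[...,1])<.012)&(q[...,2]<-.012)&(q[...,2]>-.03); w=P[m]; print('held top z',np.percentile(w[:,2],[10,50,90]),cv2.minAreaRect(w[:,:2].astype(np.float32)*1000))
x,y,z=P[...,0],P[...,1],P[...,2]
m=(x>.53)&(x<.57)&(y>.2)&(y<.3)&(z>.148)&(z<.165); print('left label',np.median(P[m],0),cv2.minAreaRect(P[m][:,:2].astype(np.float32)*1000))
a,Pa=pts('scene'); b,Pb=pts('side')
s=lambda i:cv2.resize(i,(400,300),interpolation=cv2.INTER_AREA)
save('fin.png',np.vstack([np.hstack([s(im),s(a)]),np.hstack([s(b),cv2.resize(a[150:285,210:390],(400,300))])]))
E
```

```text
[0.55134404 0.15236866 0.13786243] [-6.23547521 -2.4812576  15.86315059] [-0.51750112  1.40117152 -0.01104294] [[-0.0558, 0.9984, 0.0015], [0.9984, 0.0558, 0.0003], [0.0002, 0.0015, -1.0]]
held top z [0.15679712 0.15758906 0.1583809 ] ((549.9244995117188, 176.35964965820312), (23.6666259765625, 19.949247360229492), 3.701136827468872)
left label [0.5458373  0.24373293 0.15593009] ((545.6370849609375, 240.95977783203125), (8.819515228271484, 58.28396987915039), 3.179837942123413)
```

View pics/fin.png

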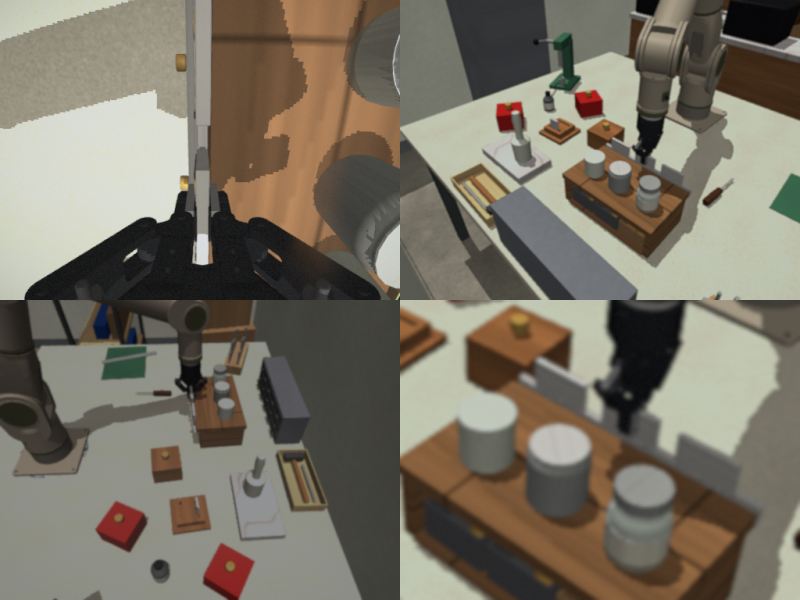

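The picture shows the holder seated between the two labels (crop about 640,425), its top 1.7 mm above theirs, as it should be when home. The cover stands upright on the bench (side 167,463) and the other things are in place.

```bash
python3 -c "
from workcell import manip
print(manip.hand_in())"
```

```text
the job is handed in; nothing more can be done
None
```

The job is handed in: the cover stands upright on the bench clear of the block, and the wide holder is home in the middle place, card out, still gripped and pressed against the flattened strip with about 16 N, ready for you to tighten the screw.

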